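# Hang the slide rack on both hooks and close the drying hood

### The job

Take the slide rack by its orange tab and hang it in the drying station, with both ends of its bar fully down in the two hooks; make sure that both are seated before you let go. Then lower the clear hood gently, all the way down onto its stop, and let go of it. Leave the other things on the bench where they are.

Things in the scene. Friction and masses are not known exactly. Their poses are not given: they have to be found in the camera images.
- station: drying station, fixed: a white open-topped tank 140 (x) x 202 (y) mm, rim 105 mm high, walls and floor 6 mm. Origin: centre of its underside; its front (with the dial) faces its own -x. Two upturned steel hooks stand inside, one by each end wall; a clear hood is hinged on its rear rim
- hook_left (a point): where the axis of the rack's bar lies when seated in the hook at the station's +y end: 115 mm high, 10 mm to -x and 76 mm to +y of the station's origin; axes as the station's. The hook is a U of 6 mm wire, open upward, square to the station's y: 12 mm clear at the bottom, splaying evenly to 30 mm between its tips, 22 mm above this point
- hook_right (a point): the same for the hook at the station's -y end (76 mm to its -y)
- rack: slide rack, loose, about 0.2 kg: a steel frame 128 mm long (its y) and 44 mm wide (its x) with fixed glass slides up to 82 mm high. Origin: centre of its underside, on the bench at the start. A round bar, 8 mm thick and 170 mm long, runs along y, 95 mm above the origin; its ends project as ears. Either ear may go in either hook. Hung, it is 20 mm above the bench and has 9 mm end play each way
- rack_tab (a point): centre of the rack's upright orange grip tab in the middle of the bar, 113 mm above the rack's underside; the tab is 10 mm thick in the rack's x (pinch it across x), 30 mm in y and 34 mm high; axes as the rack's
- ear_a (a point): on the bar's axis, at the middle of the ear on the rack's +y end: 76 mm from the rack's centre, 95 mm above its underside
- ear_b (a point): the same for the ear on the rack's -y end
- hood (a joint): angle (rad) of the clear, blue-edged hood (140 x 202 x 60 mm): 0 = down on its stop on the tank rim, 2.0 = fully open; positive lifts the front edge up and over to the back. The hinge has friction (0.15 N m): it stays where it is left, but sinks shut by itself from somewhere below 0.3 rad. Closed, it clears the hung rack
- hood_hinge (a point): middle of the hood's hinge line, on the rear rim of the tank: 70 mm to the station's +x from its centre, 105 mm high; the hinge axis is the station's y
- hood_grip (a point): centre of the hood's grip: a black upright disc, 22 mm across, 18 mm thick, flat faces to the station's +y and -y, held 28 mm out from the hood's front. Hood closed: 168 mm to the station's -x of the hinge line and 30 mm above it; it goes round the hinge line with the hood. Pinched on its flat faces from above, it turns between the fingers as the hood swings
- slide_box: a blue and white slide box, 36x84x34 mm, standing left of the station; a bystander. Origin: centre of its underside
- blower_bulb: a red rubber dust blower, 53x122x53 mm, lying on the bench; a bystander. Origin: centre of its underside
- wash_bottle: a white wash bottle with a red cap and bent spout, 55x80 mm, 184 mm tall; a bystander. Origin: centre of its underside
- dropper_bottle: a small brown dropper bottle, 34 mm across, 102 mm tall; a bystander. Origin: centre of its underside
- loupe: a black loupe with a flat white handle, 30x66x20 mm, lying in front of the station; a bystander. Origin: centre of its underside
- sample_disc: a small round brass-coloured sample disc, 24 mm across, 10 mm high, beside the rack; a bystander. Origin: centre of its underside

How it is judged:
On the way, in this order (a step that is already met when the one before it is completed fails the run):
1. both ears of the rack are seated in the hooks while the fingers still hold the rack (((distance between ear_a and hook_left below 0.012 m and z of ear_a in the frame of hook_left below 0.004 m and distance between ear_b and hook_right below 0.012 m and z of ear_b in the frame of hook_right below 0.004 m) or (distance between ear_a and hook_right below 0.012 m and z of ear_a in the frame of hook_right below 0.004 m and distance between ear_b and hook_left below 0.012 m and z of ear_b in the frame of hook_left below 0.004 m)) and contact force between the fingers and rack above 0.3 N), for 0.1 s.
2. the rack is let go, hanging in both hooks, with the hood still open (((distance between ear_a and hook_left below 0.012 m and z of ear_a in the frame of hook_left below 0.004 m and distance between ear_b and hook_right below 0.012 m and z of ear_b in the frame of hook_right below 0.004 m) or (distance between ear_a and hook_right below 0.012 m and z of ear_a in the frame of hook_right below 0.004 m and distance between ear_b and hook_left below 0.012 m and z of ear_b in the frame of hook_left below 0.004 m)) and contact force between the fingers and rack below 0.1 N and value of joint hood above 0.8 rad), for 0.3 s.
At the end, for the whole second after the job is handed in: each ear lies in its own hook (within 12 mm of the seat point, no more than 4 mm above it), the rack hangs still, the hood is closed to within 0.04 rad, and everything is released (((distance between ear_a and hook_left below 0.012 m and z of ear_a in the frame of hook_left below 0.004 m and distance between ear_b and hook_right below 0.012 m and z of ear_b in the frame of hook_right below 0.004 m) or (distance between ear_a and hook_right below 0.012 m and z of ear_a in the frame of hook_right below 0.004 m and distance between ear_b and hook_left below 0.012 m and z of ear_b in the frame of hook_left below 0.004 m)) and value of joint hood below 0.04 rad and linear speed of rack below 0.03 m/s and contact force between the fingers and station below 0.1 N); the robot touches nothing.
It fails at once if the hood comes down on its stop faster than 1.5 rad/s (about 0.25 m/s at its grip) (value of joint hood below 0.12 rad and velocity of joint hood below -1.5 rad/s).
It fails at once if a bystander is moved by more than 25 mm or tipped over (distance of any of slide_box, blower_bulb, wash_bottle, dropper_bottle, loupe, sample_disc from where it was at the start of the episode above 0.025 m or angle between any of wash_bottle, dropper_bottle's own z axis and vertical above 0.5 rad).
It also fails if it takes over 50 s, if anything falls off the work surface, if the arm or the gripper's body presses on something with over 40 N, if the wrist force passes 120 N, or if a joint passes its speed limit or range.

### The arm

A 6-joint arm with a two-finger parallel gripper is mounted at the origin on the work surface; the furniture and walls round the work are solid. World frame = base frame: x ahead of the robot, y to its left, z up, the work surface at z = 0. Lengths are in m, angles in rad, forces in N, time in s.
With the tool pointing down it reaches from about 0.3 to 0.775 m from the base axis. Payload 14.6 kg.
Tool frame: the origin (TCP) lies midway between the tips of the shut fingers; the grasp point (between the pads) lies 19 mm behind it (grasp_offset is the distance from the TCP to the grasp point, in m); z points along the fingers, y is the line along which they close (so a half turn about z gives the same grasp; the last joint's range is limited). The gripper opens to 94 mm and grips with 3 to 60 N. Pads are 16 mm wide; open, the fingers measure 119 mm over their backs; the gripper's body (75 mm by 177 mm) begins 78 mm behind the grasp point.
Start: joints at [-1.169, 0.3, 1.521, -0, 1.321, -0.067], TCP at [0.248, -0.491, 0.205] pointing down, gripper open.
Joint ranges: [-3.03, 3.03], [-0.79, 2.21], [0.23, 2.52], [-1.04, 4.18], [0, 3.07], [-2.55, 2.55]. Speed limits (rad/s): [2.22, 2.22, 2.57, 3.14, 3.14, 3.14].

### API

Orientations are given as [roll, pitch, yaw] about the fixed x, y, z axes, in that order (R = Rz(yaw) Ry(pitch) Rx(roll)).
In Python, from station import * gives the robot as it stands. The module is installed in compiled form; this text tells all that it offers.
- The arm moves only by the tool send_rows, never from a script. Its argument "rows" is a list of rows, each an object of numbers: "dx", "dy", "dz": the shift along the tool's x, y, z in mm; "roll": the turn about the tool's z in degrees; "jaw": the closure, from -1 (fully open) to 1 (shut). In form: [{"dx": .., "dy": .., "dz": .., "roll": .., "jaw": ..}, ...]. A call has 1 to 12 rows; each row shifts and turns the commanded pose from where the row before left it, along the tool's axes as they then stand; what a row does not reach is not made up. A row lasts 1/12 s, in which the tool goes at most 41.7 mm and 7.16 degrees, less where a joint would pass 70% of its speed; a pose out of reach is approached as far as the arm can. A call is refused whole if a number of a shift passes 41.7 or a number of a turn 7.16, either way. A call with a gripper value outside its range is refused whole. The fingers move at their own pace and stop on an object; "force" is the grip in N (left out, the last holds). Time passes only in rows, so rows that do not move let the fingers close. It gives the time, the measured TCP pose, the force, the opening and the grip force at its end, in the units of the state.
- get_obs(): the state, without advancing time (a new reading comes with each control period).
- camera(name): name is "scene" or "side" or "wrist"; returns a dict with "frame" (400x640x3 uint8, red, green, blue), "z_map" (400x640 float32, m along the optical axis (not along the pixel's ray), 0 where there is no reading), "camera_matrix" (3x3 intrinsics, pixels), "D" ([k1, k2, p1, p2, k3] as OpenCV has them; the pictures are not rectified), "rvec" (rotation vector, rad) and "tvec" (3), from world to camera coordinates, as OpenCV has them. Camera axes: x right, y down, z forward; pixel columns grow to the right and rows downward; lengths in m; the calibration is good to about 2 mm. A picture is of the moment at which its call begins.
- hand_in(): hands the job in; it is judged then, once.
The state is a dict: "time_s": time; "qpos": joint angles; "joint_vel": joint speeds; "tau": joint torques, N m; "ee_pos": TCP position; "eef_rot": TCP orientation; "force": force on the tool from outside, world axes, zero at the start; "moment": the same for the moment, N m; "grip_width": finger opening in m; "grip_force": force on a finger pad.
Only numpy, scipy, OpenCV 4.12 (cv2) and the standard library are available. Lean on these libraries where they do the work, as an engineer would, in place of code of your own. Each camera call takes 0.05 s, during which the arm holds its last target. There are 200 camera calls.

## Working session

There is one attempt and no reset: what is moved stays moved. The work goes in short steps, Python scripts to look and compute and a tool call to move; the robot and the scene stay as the last step left them, time stands still between calls to the robot, and variables do not carry over. Pictures are saved under pics/ and viewed, at most 10 in all, crops included, and the job is handed in when it is done.

Besides the shell and the picture viewer there is one more tool, called after "Call:" by a JSON object that holds its "fn" and its "kwargs", one argument or row to a line. send_rows: Moves the arm, as the interface text tells. Its arguments: {"type":"object","properties":{"rows":{"type":"array"},"force":{"type":"number"}},"required":["rows"]}

```bash
mkdir -p pics; cat > h.py <<'E'
from station import *
import numpy as np, cv2
def snap(n):
    c=camera(n); np.savez(f'{n}.npz',**c); return c
def save(c,f,roi=None,s=1):
    im=c['frame'][:,:,::-1]
    if roi: im=im[roi[1]:roi[3],roi[0]:roi[2]]
    cv2.imwrite(f,cv2.resize(im,None,fx=s,fy=s,interpolation=cv2.INTER_CUBIC))
def cloud(c):
    K,D=c['camera_matrix'],c['D'];h,w=c['z_map'].shape
    u,v=np.meshgrid(np.arange(w),np.arange(h))
    n=cv2.undistortPoints(np.stack([u,v],-1).reshape(-1,1,2).astype(float),K,D).reshape(h,w,2)
    z=c['z_map'][...,None]; p=np.concatenate([n*z,z],-1)
    R=cv2.Rodrigues(c['rvec'])[0]
    return (p-c['tvec'].reshape(3))@R
def ray(c,px,z):
    n=cv2.undistortPoints(np.array(px,float).reshape(-1,1,2),c['camera_matrix'],c['D']).reshape(-1,2)
    R=cv2.Rodrigues(c['rvec'])[0];d=np.c_[n,np.ones(len(n))]@R;o=-R.T@c['tvec'].reshape(3)
    return o+d*((z-o[2])/d[:,2])[:,None]
def proj(c,P):
    return cv2.projectPoints(np.array(P,float).reshape(-1,1,3),c['rvec'],c['tvec'],c['camera_matrix'],c['D'])[0].reshape(-1,2)
E
python3 - <<'E'
from h import *
a=snap('scene');b=snap('side')
im=np.vstack([a['frame'],b['frame']])
save(a,'pics/a.png',s=1.25);save(b,'pics/b.png',s=1.25)
o=get_obs();print({k:np.round(v,3) for k,v in o.items()})
for c in(a,b):
    R=cv2.Rodrigues(c['rvec'])[0];print(-R.T@c['tvec'].reshape(3),R[2])
E
```

```text
{'time_s': np.float64(0.1), 'qpos': array([-1.169,  0.3  ,  1.521,  0.   ,  1.321, -0.067]), 'joint_vel': array([-0.002, -0.   , -0.002, -0.   ,  0.   ,  0.002]), 'tau': array([ 1.0000e-03, -5.3265e+01, -3.5328e+01,  7.1000e-02,  2.3000e-02,
       -0.0000e+00]), 'ee_pos': array([ 0.248, -0.49 ,  0.205]), 'eef_rot': array([-3.141, -0.   ,  0.469]), 'force': array([ 0.216, -0.275, -0.722]), 'moment': array([-0.008,  0.052,  0.012]), 'grip_force': np.float64(0.0), 'grip_width': np.float64(0.094)}
[0.17448752 0.44170199 0.72892266] [ 0.35598767 -0.5766582  -0.73534896]
[ 0.21374628 -1.09954767  0.63644226] [ 0.20048475  0.88055353 -0.42945471]
```

View pics/a.png

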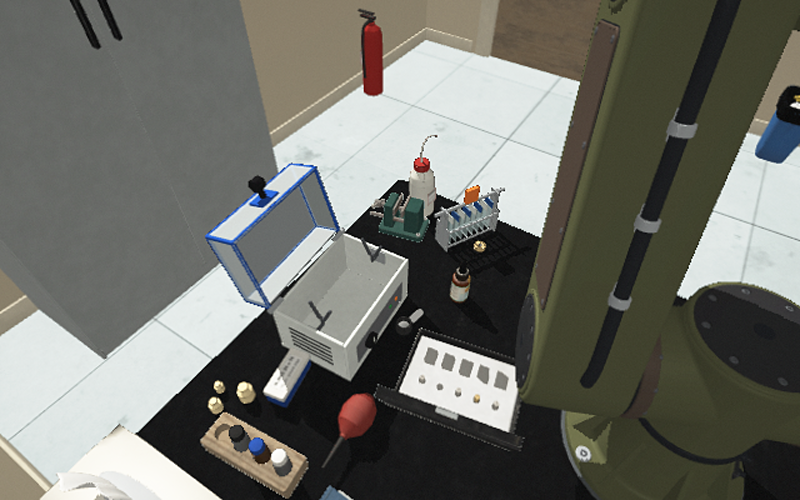

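View pics/b.png

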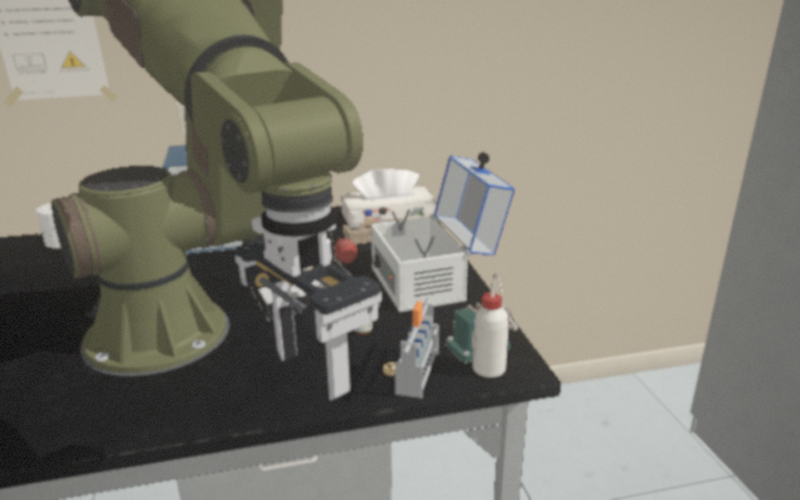

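The scene view shows the tank at about (340,300), the hood open, and hooks at (320,315) and (372,250). The rack with its orange tab is at about (472,195), with the brass disc at (480,246) in front of it and the wash bottle at (422,190) beside it.

```bash
python3 - <<'E'
from h import *
for n in('scene','side'):
    c=dict(np.load(n+'.npz'));P=cloud(c);f=c['frame'].astype(int);ok=c['z_map']>0
    X,Y,Z=P[...,0],P[...,1],P[...,2]
    org=ok&(f[...,0]>190)&(f[...,1]>60)&(f[...,1]<150)&(f[...,2]<90)&(Z>.08)&(Z<.15)
    q=P[org];print(n,'orange',len(q),np.median(q,0).round(4),q.min(0).round(3),q.max(0).round(3))
    m0=np.median(q,0)
    near=ok&(np.hypot(X-m0[0],Y-m0[1])<.1)&(Z>.088)&(Z<.104)&~org
    r=P[near];v=cv2.fitLine(r[:,:2].astype(np.float32),cv2.DIST_HUBER,0,1e-3,1e-3).ravel()
    t=(r[:,:2]-v[2:])@v[:2];print('bar',len(r),v.round(4),t.min(),t.max(), 'mid',v[2:]+v[:2]*(t.min()+t.max())/2,np.degrees(np.arctan2(v[1],v[0])))
    rim=ok&(abs(Z-.105)<.004)&(X>.35)&(X<.85)&(Y>-.3)&(Y<.3)&(f.min(-1)>110)&(f.max(-1)-f.min(-1)<30)
    nl,lab,st,cen=cv2.connectedComponentsWithStats(cv2.dilate(rim.astype(np.uint8),np.ones((3,3))))
    rim&=lab==1+np.argmax(st[1:,4]);s=P[rim]
    (cx,cy),(w,h),a=cv2.minAreaRect(s[:,:2].astype(np.float32));print('rim',len(s),cx,cy,w,h,a,st[1+np.argmax(st[1:,4])])
    for col,z in((( 'black'),0),):
        pass
E
```

```text
scene orange 43 [ 0.5592 -0.2419  0.1353] [ 0.43  -0.256  0.099] [ 0.573 -0.223  0.138]
bar 109 [ 0.8566  0.516   0.5462 -0.2331] -0.02274319374769596 0.03021790143280578 mid [ 0.54937114 -0.23120378] 31.067572
rim 1500 0.5415847301483154 0.07673965394496918 0.19565406441688538 0.20799805223941803 6.164078712463379 [ 210  176  118  104 2649]
side orange 21 [ 0.4333 -0.2511  0.1155] [ 0.429 -0.256  0.103] [ 0.436 -0.249  0.127]
bar 269 [ 0.4805  0.877   0.4187 -0.2746] -0.043591591309220724 0.12700948264129283 mid [ 0.4387491 -0.2380681] 61.28471
rim 634 0.5459522008895874 0.07554425299167633 0.20470833778381348 0.21155190467834473 4.984966278076172 [ 296  168  104   44 1367]
```

```bash
python3 - <<'E'
from h import *
c=dict(np.load('scene.npz'));d=dict(np.load('side.npz'))
save(c,'pics/c.png',(160,125,420,315),3)
save(d,'pics/d.png',(285,140,425,325),4.0*.8)
save(d,'pics/d.png',(285,140,425,325),3.2)
E
```

```text
(no output)
```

View pics/c.png

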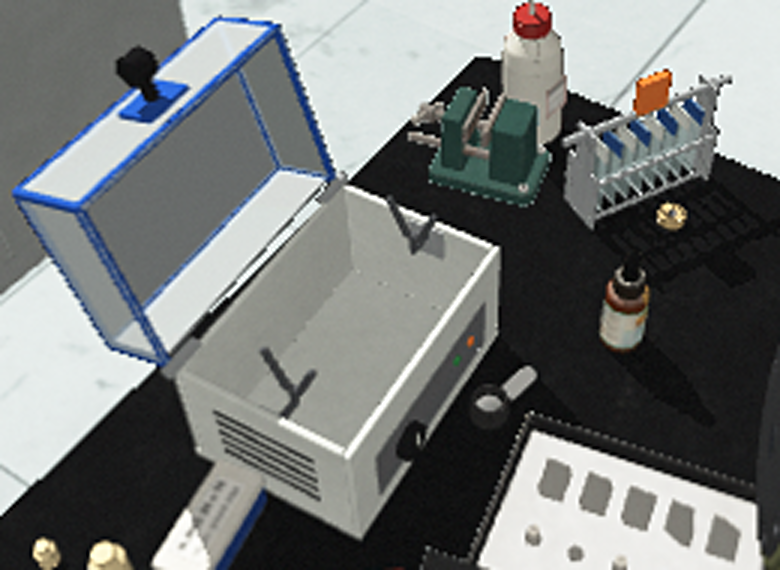

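View pics/d.png

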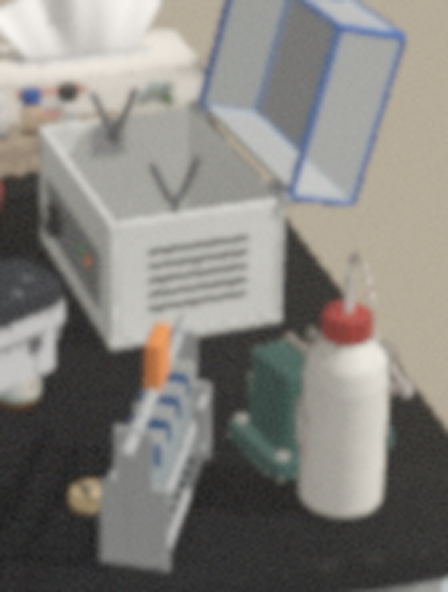

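Crop c has rim corners at (498,247), (347,455), (178,378) and (343,183), bar ends at (568,143) and (728,80), and the tab at (653,92). Crop d shows the tab at (157,357).

```bash
python3 - <<'E'
from h import *
c=dict(np.load('scene.npz'));d=dict(np.load('side.npz'))
C=lambda p:np.array([160,125])+(np.array(p)+.5)/3-.5
S=lambda p:np.array([285,140])+(np.array(p)+.5)/3.2-.5
r=ray(c,C([(498,247),(347,455),(178,378),(343,183)]),.105)[:,:2]
print('rim scene FR FL RL RR',r.round(4).tolist(),np.linalg.norm(r-np.roll(r,-1,0),axis=1).round(3),r.mean(0))
s=ray(d,S([(105,220),(42,125),(282,195)]),.105)[:,:2];print('side FR FL RR',s.round(4).tolist(),np.linalg.norm(s[0]-s[1:],axis=1), s[1:].mean(0))
b=ray(c,C([(568,143),(728,80)]),.097)[:,:2];e=b[1]-b[0]
print('bar',b.round(4).tolist(),np.linalg.norm(e),b.mean(0),np.degrees(np.arctan2(*e[::-1])))
print('tab scene',ray(c,C([(653,92)]),.113),'side',ray(d,S([(157,357)]),.113))
print('bottle base side',ray(d,S([(342,500)]),.0))
# hood grip via depth
P=cloud(c);x,y=C((137,65)).round().astype(int);print('grip',np.median(P[y-2:y+3,x-2:x+3].reshape(-1,3),0))
E
```

```text
rim scene FR FL RL RR [[0.457, -0.0303], [0.4428, 0.1679], [0.5706, 0.1827], [0.591, -0.0197]] [0.199 0.129 0.203 0.134] [0.51535978 0.07514506]
side FR FL RR [[0.4509, -0.0272], [0.4405, 0.1645], [0.5909, -0.0185]] [0.19194248 0.14018463] [0.51568517 0.0729743 ]
bar [[0.4736, -0.1621], [0.3989, -0.3061]] 0.1622554475716264 [ 0.43625781 -0.2341208 ] -117.40758094967956
tab scene [[ 0.43833664 -0.23871043  0.113     ]] side [[ 0.43517273 -0.2415037   0.113     ]]
bottle base side [[ 5.54119949e-01 -2.62711242e-01 -1.11022302e-16]]
grip [0.65201996 0.09052199 0.26890893]
```

Call:
{"fn": "send_rows", "kwargs": {
  "rows": [
    {"dx":31.3,"dy":-15.4,"dz":-4,"jaw":-0.2},
    {"dx":31.3,"dy":-15.4,"dz":-4,"jaw":-0.2},
    {"dx":31.3,"dy":-15.4,"dz":-4,"jaw":-0.2},
    {"dx":31.3,"dy":-15.4,"dz":-4,"jaw":-0.2},
    {"dx":31.3,"dy":-15.4,"dz":-4,"jaw":-0.2},
    {"dx":31.3,"dy":-15.4,"dz":-4,"jaw":-0.2},
    {"dx":31.3,"dy":-15.4,"dz":-4,"jaw":-0.2},
    {"dx":31.3,"dy":-15.4,"dz":-4,"jaw":-0.2},
    {"dx":31.3,"dy":-15.4,"dz":-4,"jaw":-0.2}
  ]
}}

```text
invalid input at $.rows[0]: expected keys dx, dy, dz, roll, jaw
```

Call:
{"fn": "send_rows", "kwargs": {
  "rows": [
    {"roll":-7.14},
    {"roll":-7.14},
    {"roll":-7.14},
    {"roll":-7.14},
    {"roll":-7.14},
    {},
    {}
  ]
}}

```text
invalid input at $.rows[0]: expected keys dx, dy, dz, roll, jaw
```

```bash
python3 - <<'E'
from h import *
c=snap('wrist');save(c,'pics/e.png',s=1.25)
o=get_obs();print(o['time_s'],o['ee_pos'],o['eef_rot'],o['grip_width'],o['force'])
R=cv2.Rodrigues(c['rvec'])[0];print(-R.T@c['tvec'].reshape(3),R[2])
E
```

```text
0.15 [ 0.24839705 -0.49046682  0.20500636] [-3.14063315e+00 -4.05523235e-05  4.68799304e-01] 0.093995429029699 [-0.18250296 -0.55255366  0.18912606]
[ 0.31252304 -0.45822292  0.38409103] [-0.22204174 -0.11156292 -0.96863367]
```

View pics/e.png

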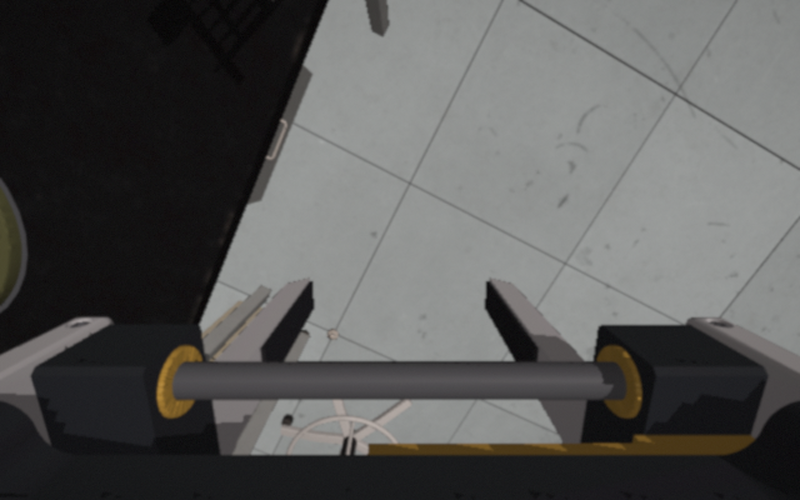

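The rows were refused because every key is required. The picture shows only the fingers, at about (300,300) and (500,300), over the floor. I'm resending the moves.

Call:
{"fn": "send_rows", "kwargs": {
  "rows": [
    {"dx":31.3,"dy":-15.4,"dz":-4,"roll":0,"jaw":-0.2},
    {"dx":31.3,"dy":-15.4,"dz":-4,"roll":0,"jaw":-0.2},
    {"dx":31.3,"dy":-15.4,"dz":-4,"roll":0,"jaw":-0.2},
    {"dx":31.3,"dy":-15.4,"dz":-4,"roll":0,"jaw":-0.2},
    {"dx":31.3,"dy":-15.4,"dz":-4,"roll":0,"jaw":-0.2},
    {"dx":31.3,"dy":-15.4,"dz":-4,"roll":0,"jaw":-0.2},
    {"dx":31.3,"dy":-15.4,"dz":-4,"roll":0,"jaw":-0.2},
    {"dx":31.3,"dy":-15.4,"dz":-4,"roll":0,"jaw":-0.2},
    {"dx":31.3,"dy":-15.4,"dz":-4,"roll":0,"jaw":-0.2}
  ]
}}

```text
time_s: 0.9
ee_pos: [0.4379, -0.2381, 0.2416]
eef_rot: [-3.141, 0.0, 0.469]
force: [-0.3, -0.7, 0.2]
grip_width: 0.0565
grip_force: 0.0
```

Call:
{"fn": "send_rows", "kwargs": {
  "rows": [
    {"dx":0,"dy":0,"dz":0,"roll":-7.14,"jaw":-0.2},
    {"dx":0,"dy":0,"dz":0,"roll":-7.14,"jaw":-0.2},
    {"dx":0,"dy":0,"dz":0,"roll":-7.14,"jaw":-0.2},
    {"dx":0,"dy":0,"dz":0,"roll":-7.14,"jaw":-0.2},
    {"dx":0,"dy":0,"dz":0,"roll":-7.14,"jaw":-0.2},
    {"dx":0,"dy":0,"dz":0,"roll":0,"jaw":-0.2},
    {"dx":0,"dy":0,"dz":0,"roll":0,"jaw":-0.2}
  ]
}}

```text
time_s: 1.48
ee_pos: [0.4371, -0.2397, 0.2413]
eef_rot: [-3.141, -0.0, 1.088]
force: [-0.6, -0.3, 0.5]
grip_width: 0.0567
grip_force: 0.0
```

```bash
python3 - <<'E'
from h import *
c=snap('wrist');save(c,'pics/f.png',s=1.25)
o=get_obs();print(o['time_s'],o['ee_pos'],o['eef_rot'],o['grip_width'],o['force'])
print(proj(c,[o['ee_pos'],[.437,-.24,.13]])*1.25)
E
```

```text
1.5333 [ 0.43711793 -0.23971529  0.24134629] [-3.14138728e+00 -7.21095940e-06  1.08726598e+00] 0.05643000517987965 [-0.00182114  0.23095391  0.54087372]
[[399.04194324 293.57390939]
 [398.99871729 245.04153287]]
```

View pics/f.png

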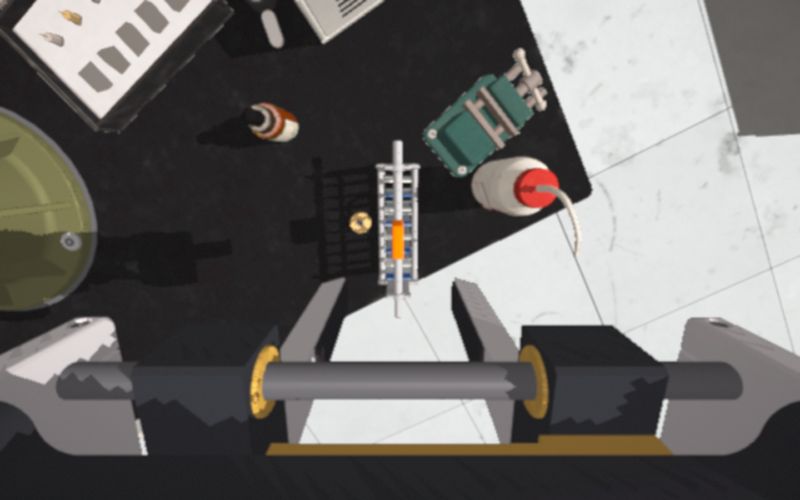

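The rack stands straight up in the image, with its bar from (398,142) to (398,317) and the tab at about (398,240), midway between the fingers. The wash bottle is to the right at (525,185).

```bash
python3 - <<'E'
from h import *
c=dict(np.load('wrist.npz'))
q=lambda p:(np.array(p)+.5)/1.25-.5
b=ray(c,q([(398,142),(398,317)]),.097)[:,:2];e=b[0]-b[1];print(b,b.mean(0),np.linalg.norm(e),np.degrees(np.arctan2(e[1],e[0])))
print(ray(c,q([(398,240)]),.122),ray(c,q([(537,188)]),.17))
E
```

```text
[[ 0.47609957 -0.163488  ]
 [ 0.39759774 -0.312587  ]] [ 0.43684865 -0.2380375 ] 0.16850236852137498 62.2328310064467
[[ 0.43737616 -0.23717766  0.122     ]] [[ 0.54737692 -0.23970141  0.17      ]]
```

Call:
{"fn": "send_rows", "kwargs": {
  "rows": [
    {"dx":1.5,"dy":0,"dz":36,"roll":0,"jaw":-0.2},
    {"dx":0,"dy":0,"dz":36,"roll":0,"jaw":-0.2},
    {"dx":0,"dy":0,"dz":36,"roll":0,"jaw":-0.2},
    {"dx":0,"dy":0,"dz":22,"roll":0,"jaw":-0.2},
    {"dx":0,"dy":0,"dz":12,"roll":0,"jaw":-0.2},
    {"dx":0,"dy":0,"dz":0,"roll":0,"jaw":-0.2},
    {"dx":0,"dy":0,"dz":0,"roll":0,"jaw":1},
    {"dx":0,"dy":0,"dz":0,"roll":0,"jaw":1},
    {"dx":0,"dy":0,"dz":0,"roll":0,"jaw":1},
    {"dx":0,"dy":0,"dz":0,"roll":0,"jaw":1},
    {"dx":0,"dy":0,"dz":0,"roll":0,"jaw":1},
    {"dx":0,"dy":0,"dz":0,"roll":0,"jaw":1}
  ],
  "force": 30
}}

```text
time_s: 2.53
ee_pos: [0.438, -0.2385, 0.0999]
eef_rot: [3.141, 0.0, 1.092]
force: [0.8, -0.3, -0.1]
grip_width: 0.0199
grip_force: 0.0
```

Call:
{"fn": "send_rows", "kwargs": {
  "rows": [
    {"dx":0,"dy":0,"dz":0,"roll":0,"jaw":1},
    {"dx":0,"dy":0,"dz":0,"roll":0,"jaw":1},
    {"dx":0,"dy":0,"dz":0,"roll":0,"jaw":1},
    {"dx":0,"dy":0,"dz":-10,"roll":0,"jaw":1},
    {"dx":0,"dy":0,"dz":-20,"roll":0,"jaw":1},
    {"dx":0,"dy":0,"dz":-30,"roll":0,"jaw":1},
    {"dx":0,"dy":0,"dz":-30,"roll":0,"jaw":1},
    {"dx":0,"dy":0,"dz":-30,"roll":0,"jaw":1},
    {"dx":0,"dy":0,"dz":-20,"roll":0,"jaw":1},
    {"dx":0,"dy":0,"dz":-15,"roll":0,"jaw":1},
    {"dx":0,"dy":0,"dz":0,"roll":0,"jaw":1}
  ]
}}

```text
time_s: 3.45
ee_pos: [0.4385, -0.2388, 0.258]
eef_rot: [3.136, 0.0, 1.092]
force: [1.4, -0.3, -2.4]
grip_width: 0.0101
grip_force: 30.0
```

Call:
{"fn": "send_rows", "kwargs": {
  "rows": [
    {"dx":15,"dy":-4,"dz":0,"roll":0,"jaw":1},
    {"dx":28,"dy":-7.5,"dz":0,"roll":0,"jaw":1},
    {"dx":34,"dy":-9.1,"dz":0,"roll":0,"jaw":1},
    {"dx":34,"dy":-9.1,"dz":0,"roll":0,"jaw":1},
    {"dx":34,"dy":-9.1,"dz":0,"roll":0,"jaw":1},
    {"dx":34,"dy":-9.1,"dz":0,"roll":0,"jaw":1},
    {"dx":34,"dy":-9.1,"dz":0,"roll":0,"jaw":1},
    {"dx":34,"dy":-9.1,"dz":0,"roll":0,"jaw":1},
    {"dx":30,"dy":-8,"dz":0,"roll":0,"jaw":1},
    {"dx":20,"dy":-5,"dz":0,"roll":0,"jaw":1},
    {"dx":11,"dy":-3,"dz":0,"roll":0,"jaw":1}
  ]
}}

```text
time_s: 4.37
ee_pos: [0.5067, 0.075, 0.2534]
eef_rot: [-3.14, 0.001, 1.094]
force: [0.4, 0.3, -1.9]
grip_width: 0.0099
grip_force: 30.0
```

Call:
{"fn": "send_rows", "kwargs": {
  "rows": [
    {"dx":0,"dy":0,"dz":0,"roll":-4.5,"jaw":1},
    {"dx":0,"dy":0,"dz":0,"roll":-6.3,"jaw":1},
    {"dx":0,"dy":0,"dz":0,"roll":-6.3,"jaw":1},
    {"dx":0,"dy":0,"dz":0,"roll":-6.3,"jaw":1},
    {"dx":0,"dy":0,"dz":0,"roll":-5.0,"jaw":1},
    {"dx":0,"dy":0,"dz":0,"roll":-3.0,"jaw":1},
    {"dx":0,"dy":0,"dz":0,"roll":0,"jaw":1},
    {"dx":0,"dy":0,"dz":0,"roll":0,"jaw":1}
  ]
}}

```text
time_s: 5.03
ee_pos: [0.5067, 0.0723, 0.254]
eef_rot: [-3.141, 0.0, 1.637]
force: [-0.3, -0.4, -2.6]
grip_width: 0.0101
grip_force: 30.0
```

```bash
python3 - <<'E'
from h import *
a=snap('wrist');b=snap('scene');d=snap('side')
save(a,'pics/g.png',s=1.25)
im=np.hstack([cv2.resize(b['frame'][120:320,150:350],None,fx=2.9,fy=2.9,interpolation=2)[:, :400] ,]) 
save(b,'pics/h.png',(150,120,350,310),3)
o=get_obs();print(o['time_s'],o['ee_pos'],o['eef_rot'],o['grip_width'],o['force'])
E
```

```text
5.1833 [0.50686869 0.07257324 0.25426701] [-3.14128688e+00  1.67627011e-05  1.63813791e+00] 0.009782183485431648 [-0.24877691  0.3883929  -2.04779876]
```

View pics/g.png

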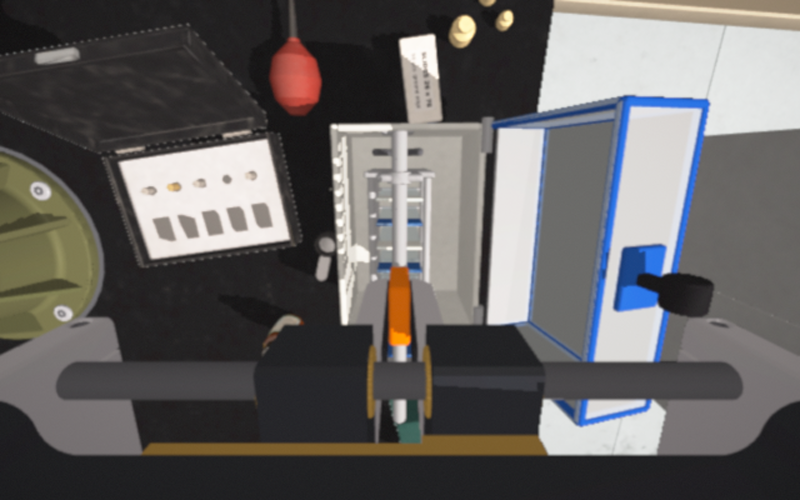

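View pics/h.png

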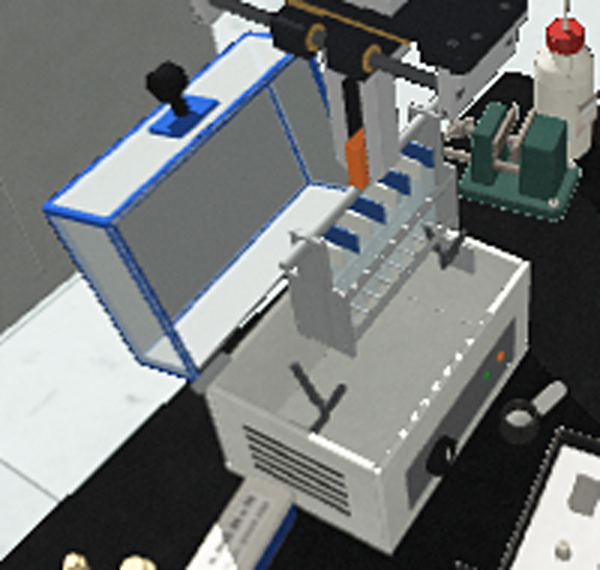

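Wrist view g has the far hook's tips at (373,152) and (422,152) and the bar's far end at (400,130). The tank's far rim corners are at (331,126) and (485,123), and the hood grip is at (690,295).

```bash
python3 - <<'E'
from h import *
c=dict(np.load('wrist.npz'))
q=lambda p:(np.array(p)+.5)/1.25-.5
h=ray(c,q([(375,152),(420,152)]),.136);print('hookL',h.round(4).tolist(),h.mean(0),np.linalg.norm(h[0]-h[1]))
r=ray(c,q([(331,126),(485,123),(484,330)]),.105);print('rim',r.round(4).tolist(),np.linalg.norm(r[0]-r[1]))
print('barfar',ray(c,q([(400,130)]),.249),'barnear',ray(c,q([(400,422)]),.249))
# predicted hooks for station guesses
for ce,yaw in(((.517,.074),4.),):
    y=np.radians(yaw);Rz=np.array([[np.cos(y),-np.sin(y)],[np.sin(y),np.cos(y)]])
    for s in(1,-1):print('pred hook',np.array(ce)+Rz@[-.01,.076*s])
# hood grip: depth
P=cloud(c);m=(c['z_map']>0)&(c['frame'].max(-1)<45);m[:,:518]=0;m[:218]=0;m[252:]=0;m[:,572:]=0
g=P[m];print('grip',len(g),np.median(g,0),g.min(0),g.max(0))
# scene hooks: crop h points, tips
s=dict(np.load('scene.npz'));H=lambda p:np.array([150,120])+(np.array(p)+.5)/3-.5
print('scene L tips',ray(s,H([(296,366),(343,388)]),.137),'bottom',ray(s,H([(321,415)]),.112))
print('scene bar end',ray(s,H([(285,267)]),.249),ray(s,H([(450,105)]),.249))
s0=s
C=lambda p:np.array([160,125])+(np.array(p)+.5)/3-.5
print('scene R tips (1st pic)',ray(s,C([(391,198),(434,220)]),.137),'bottom',ray(s,C([(413,248)]),.112))
E
```

```text
hookL [[0.4818, 0.1475, 0.136], [0.5186, 0.1499, 0.136]] [0.50022643 0.14867327 0.136     ] 0.03684924097947672
rim [[0.4396, 0.1675, 0.105], [0.5759, 0.179, 0.105], [0.6004, -0.0215, 0.105]] 0.13669395881419863
barfar [[0.50143662 0.15757436 0.249     ]] barnear [[ 0.51290513 -0.01487642  0.249     ]]
pred hook [0.50172287 0.1491173 ]
pred hook [ 0.51232585 -0.00251243]
grip 1108 [0.64937178 0.08704735 0.26513949] [0.64501936 0.07594511 0.23893939] [0.66414857 0.09414875 0.27182348]
scene L tips [[0.5182604  0.15010972 0.137     ]
 [0.48273481 0.1469979  0.137     ]] bottom [[0.4943129  0.15867047 0.112     ]]
scene bar end [[0.50242052 0.15660143 0.249     ]] [[ 0.50523374 -0.0067492   0.249     ]]
scene R tips (1st pic) [[ 0.53181097 -0.0031277   0.137     ]
 [ 0.49387911 -0.00253013  0.137     ]] bottom [[0.50434583 0.00967662 0.112     ]]
```

Rack and hooks agree to about 1 mm, so I'm lowering with a small trim.

Call:
{"fn": "send_rows", "kwargs": {
  "rows": [
    {"dx":1.5,"dy":-0.5,"dz":10,"roll":-0.5,"jaw":1},
    {"dx":0,"dy":0,"dz":20,"roll":0,"jaw":1},
    {"dx":0,"dy":0,"dz":20,"roll":0,"jaw":1},
    {"dx":0,"dy":0,"dz":20,"roll":0,"jaw":1},
    {"dx":0,"dy":0,"dz":15,"roll":0,"jaw":1},
    {"dx":0,"dy":0,"dz":10,"roll":0,"jaw":1},
    {"dx":0,"dy":0,"dz":10,"roll":0,"jaw":1},
    {"dx":0,"dy":0,"dz":8,"roll":0,"jaw":1},
    {"dx":0,"dy":0,"dz":6,"roll":0,"jaw":1},
    {"dx":0,"dy":0,"dz":0,"roll":0,"jaw":1}
  ]
}}

```text
time_s: 6.02
ee_pos: [0.506, 0.0742, 0.1345]
eef_rot: [-3.14, 0.0, 1.649]
force: [-0.1, -0.3, -2.3]
grip_width: 0.0102
grip_force: 30.0
```

Call:
{"fn": "send_rows", "kwargs": {
  "rows": [
    {"dx":0,"dy":0,"dz":4,"roll":0,"jaw":1},
    {"dx":0,"dy":0,"dz":4,"roll":0,"jaw":1},
    {"dx":0,"dy":0,"dz":3,"roll":0,"jaw":1},
    {"dx":0,"dy":0,"dz":2,"roll":0,"jaw":1},
    {"dx":0,"dy":0,"dz":0,"roll":0,"jaw":1}
  ]
}}

```text
time_s: 6.43
ee_pos: [0.5062, 0.0742, 0.1221]
eef_rot: [-3.141, -0.0, 1.649]
force: [0.0, 0.1, -2.1]
grip_width: 0.01
grip_force: 30.0
```

Call:
{"fn": "send_rows", "kwargs": {
  "rows": [
    {"dx":0,"dy":0,"dz":1,"roll":0,"jaw":1},
    {"dx":0,"dy":0,"dz":1,"roll":0,"jaw":1},
    {"dx":0,"dy":0,"dz":1,"roll":0,"jaw":1},
    {"dx":0,"dy":0,"dz":0,"roll":0,"jaw":1}
  ]
}}

```text
time_s: 6.77
ee_pos: [0.5063, 0.0742, 0.1194]
eef_rot: [-3.141, -0.0, 1.649]
force: [-0.6, -0.3, -0.9]
grip_width: 0.0096
grip_force: 30.0
```

Call:
{"fn": "send_rows", "kwargs": {
  "rows": [
    {"dx":0,"dy":0,"dz":1,"roll":0,"jaw":1},
    {"dx":0,"dy":0,"dz":0.5,"roll":0,"jaw":1},
    {"dx":0,"dy":0,"dz":0,"roll":0,"jaw":1},
    {"dx":0,"dy":0,"dz":0,"roll":0,"jaw":1}
  ]
}}

```text
time_s: 7.1
ee_pos: [0.5064, 0.0743, 0.119]
eef_rot: [3.141, 0.0, 1.649]
force: [-6.5, -1.6, 10.1]
grip_width: 0.0099
grip_force: 30.0
```

```bash
python3 - <<'E'
from h import *
b=snap('scene');d=snap('side')
A=cv2.resize(b['frame'][120:310,190:350],None,fx=3,fy=3,interpolation=2)
B=cv2.resize(d['frame'][140:250,290:394],None,fx=3,fy=3,interpolation=2)
im=np.zeros((570,480+312,3),np.uint8);im[:A.shape[0],:480]=A;im[:B.shape[0],480:]=B
cv2.imwrite('pics/i.png',im[:,:,::-1])
o=get_obs();print(o['time_s'],o['ee_pos'],o['force'],o['moment'])
E
```

```text
7.2 [0.50640134 0.07426204 0.11898281] [-5.5877404  -1.7739261   9.70508067] [-0.2187617   1.21538321 -0.1017664 ]
```

View pics/i.png

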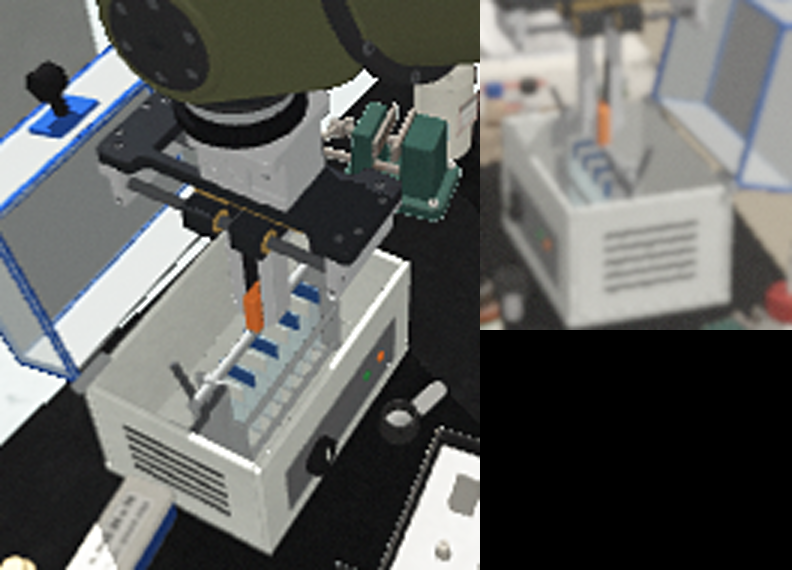

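The picture shows the bar's near ear inside the left hook at (200,395). The load of 10 N up and 6 N in -x at the expected height suggests it rubs the +x side, so I'm easing it sideways.

Call:
{"fn": "send_rows", "kwargs": {
  "rows": [
    {"dx":0,"dy":-0.8,"dz":0,"roll":0,"jaw":1},
    {"dx":0,"dy":-0.7,"dz":0,"roll":0,"jaw":1},
    {"dx":0,"dy":0,"dz":0,"roll":0,"jaw":1},
    {"dx":0,"dy":0,"dz":0,"roll":0,"jaw":1}
  ]
}}

```text
time_s: 7.53
ee_pos: [0.5058, 0.0742, 0.119]
eef_rot: [3.139, -0.0, 1.649]
force: [0.9, 0.6, 6.6]
grip_width: 0.01
grip_force: 30.0
```

Call:
{"fn": "send_rows", "kwargs": {
  "rows": [
    {"dx":0,"dy":0,"dz":0.6,"roll":0,"jaw":1},
    {"dx":0,"dy":0,"dz":0.6,"roll":0,"jaw":1},
    {"dx":0,"dy":0,"dz":0,"roll":0,"jaw":1},
    {"dx":0,"dy":0,"dz":0,"roll":0,"jaw":1}
  ]
}}

```text
time_s: 7.87
ee_pos: [0.5059, 0.0742, 0.1188]
eef_rot: [3.138, 0.0, 1.649]
force: [-3.5, -0.9, 19.1]
grip_width: 0.0096
grip_force: 30.0
```

Call:
{"fn": "send_rows", "kwargs": {
  "rows": [
    {"dx":0,"dy":-0.5,"dz":-0.8,"roll":0,"jaw":1},
    {"dx":0,"dy":0,"dz":0,"roll":0,"jaw":1},
    {"dx":0,"dy":0,"dz":0,"roll":0,"jaw":1}
  ]
}}

```text
time_s: 8.12
ee_pos: [0.5054, 0.0742, 0.1189]
eef_rot: [3.138, 0.0, 1.649]
force: [0.2, -0.6, 10.3]
grip_width: 0.0098
grip_force: 30.0
```

```bash
python3 - <<'E'
from h import *
o=get_obs();print(o['time_s'],o['ee_pos'],o['force'],o['moment'])
s=snap('scene');c=s;P=cloud(c)
# bar upper points along expected axis
X,Y,Z=P[...,0],P[...,1],P[...,2]
u=np.array([-.0125,.1517]);u/=np.linalg.norm(u);n=np.array([u[1],-u[0]])
d=np.stack([X-.506,Y-.0735],-1);t=d@u;l=d@n
for a,b in((-.085,-.07),(-.065,-.05),(-.05,-.03),(.03,.05),(.05,.065),(.068,.085)):
    m=(c['z_map']>0)&(t>a)&(t<b)&(abs(l)<.012)&(Z>.105)&(Z<.14)
    print(a,b,m.sum(),np.percentile(Z[m],[10,50,90]).round(4) if m.any() else'', np.median(l[m]) if m.any() else '')
E
```

```text
8.1167 [0.50538391 0.07415609 0.118936  ] [ 0.16700291 -0.56475114 10.32392146] [-0.03257572 -0.16723339  0.02295774]
-0.085 -0.07 3 [0.1199 0.1215 0.1228] 0.0090651457829353
-0.065 -0.05 8 [0.106  0.1081 0.1172] -0.0023037820552008477
-0.05 -0.03 29 [0.1162 0.1185 0.1197] -0.0012626379452284286
0.03 0.05 36 [0.1152 0.1181 0.1199] -0.001225377453170533
0.05 0.065 40 [0.1117 0.1186 0.1207] -0.001411024297833228
0.068 0.085 69 [0.1144 0.1182 0.1243] -0.0004383187418033086
```

Both ears are at seat height (bar top 0.118–0.119 on each side) and the moment is balanced, so I'm releasing.

Call:
{"fn": "send_rows", "kwargs": {
  "rows": [
    {"dx":0,"dy":0,"dz":-0.6,"roll":0,"jaw":1},
    {"dx":0,"dy":0,"dz":0,"roll":0,"jaw":0.3},
    {"dx":0,"dy":0,"dz":0,"roll":0,"jaw":0.2},
    {"dx":0,"dy":0,"dz":0,"roll":0,"jaw":0.2},
    {"dx":0,"dy":0,"dz":0,"roll":0,"jaw":0.2},
    {"dx":0,"dy":0,"dz":0,"roll":0,"jaw":0.2},
    {"dx":0,"dy":0,"dz":0,"roll":0,"jaw":0.2},
    {"dx":0,"dy":0,"dz":0,"roll":0,"jaw":0.2}
  ]
}}

```text
time_s: 8.83
ee_pos: [0.5043, 0.0741, 0.1181]
eef_rot: [-3.141, 0.0, 1.649]
force: [-1.0, 0.1, -0.6]
grip_width: 0.0376
grip_force: 0.0
```

Call:
{"fn": "send_rows", "kwargs": {
  "rows": [
    {"dx":0,"dy":0,"dz":-20,"roll":0,"jaw":0.2},
    {"dx":0,"dy":0,"dz":-38,"roll":0,"jaw":0.2},
    {"dx":0,"dy":0,"dz":-38,"roll":0,"jaw":0.2},
    {"dx":0,"dy":0,"dz":-38,"roll":0,"jaw":0.2},
    {"dx":0,"dy":0,"dz":-38,"roll":0,"jaw":0.2},
    {"dx":0,"dy":0,"dz":-38,"roll":0,"jaw":0.2},
    {"dx":0,"dy":0,"dz":0,"roll":7,"jaw":0.2},
    {"dx":0,"dy":0,"dz":0,"roll":7,"jaw":0.2},
    {"dx":0,"dy":0,"dz":0,"roll":7,"jaw":0.2},
    {"dx":0,"dy":0,"dz":0,"roll":7,"jaw":0.2},
    {"dx":0,"dy":0,"dz":0,"roll":7,"jaw":0.2},
    {"dx":0,"dy":0,"dz":0,"roll":7,"jaw":0.2}
  ]
}}

```text
time_s: 9.83
ee_pos: [0.5043, 0.0741, 0.3281]
eef_rot: [-3.141, 0.0, 0.91]
force: [-0.0, -0.1, -0.1]
grip_width: 0.038
grip_force: 0.0
```

Call:
{"fn": "send_rows", "kwargs": {
  "rows": [
    {"dx":0,"dy":0,"dz":0,"roll":6.9,"jaw":0.1},
    {"dx":0,"dy":0,"dz":0,"roll":6.9,"jaw":0.1},
    {"dx":0,"dy":0,"dz":0,"roll":6.9,"jaw":0.1},
    {"dx":0,"dy":0,"dz":0,"roll":6.9,"jaw":0.1},
    {"dx":0,"dy":0,"dz":0,"roll":6.9,"jaw":0.1},
    {"dx":0,"dy":0,"dz":0,"roll":6.9,"jaw":0.1},
    {"dx":0,"dy":0,"dz":0,"roll":6.9,"jaw":0.1},
    {"dx":0,"dy":0,"dz":0,"roll":0,"jaw":0.1},
    {"dx":0,"dy":0,"dz":0,"roll":0,"jaw":0.1}
  ]
}}

```text
time_s: 10.58
ee_pos: [0.5043, 0.0741, 0.3281]
eef_rot: [-3.142, 0.0, 0.076]
force: [0.1, 0.7, 0.5]
grip_width: 0.0419
grip_force: 0.0
```

```bash
python3 - <<'E'
from h import *
c=snap('scene');P=cloud(c);snap('side')
f=c['frame']
X,Y,Z=P[...,0],P[...,1],P[...,2]
m=(c['z_map']>0)&(f.max(-1)<60)&(X>.62)&(X<.7)&(Y>.06)&(Y<.12)&(Z>.235)&(Z<.3)
g=P[m];v,u=np.nonzero(m);print('grip',m.sum(),np.median(g,0),g.min(0),g.max(0),u.mean(),v.mean(),u.min(),u.max(),v.min(),v.max())
d=np.array([.0688,.1553])
for th in(1.7,1.75,1.8,1.85,1.9):
    r=[-.168*np.cos(th)+.03*np.sin(th),.168*np.sin(th)+.03*np.cos(th)]
    G=[.5868+r[0]*.9972,.0789+r[0]*.075,.105+r[1]];print(th,np.round(G,4),proj(c,[G]))
o=get_obs();print(o['time_s'],o['ee_pos'],o['eef_rot'],o['grip_width'],o['force'])
E
```

```text
grip 163 [0.6512907  0.08908611 0.26418388] [0.64580738 0.07653694 0.23901809] [0.66632984 0.0957279  0.27215071] 206.13496932515338 148.33128834355827 199 212 140 158
1.7 [0.6381 0.0828 0.2677] [[213.51926775 146.98903458]]
1.75 [0.6461 0.0834 0.265 ] [[210.40064734 146.76106323]]
1.8 [0.654  0.084  0.2618] [[207.42615994 146.725496  ]]
1.85 [0.6617 0.0845 0.2582] [[204.6034171  146.87872846]]
1.9 [0.6693 0.0851 0.2543] [[201.93906162 147.21641534]]
10.6833 [0.50432365 0.07410551 0.32813778] [-3.14154387e+00  4.21603228e-05  7.65407803e-02] 0.042193675358765406 [0.30365448 0.14391211 0.69573725]
```

Call:
{"fn": "send_rows", "kwargs": {
  "rows": [
    {"dx":20,"dy":1,"dz":0,"roll":0,"jaw":0.1},
    {"dx":38,"dy":0,"dz":0,"roll":0,"jaw":0.1},
    {"dx":38,"dy":0,"dz":0,"roll":0,"jaw":0.1},
    {"dx":38,"dy":0,"dz":0,"roll":0,"jaw":0.1},
    {"dx":20,"dy":0,"dz":0,"roll":0,"jaw":0.1},
    {"dx":0,"dy":0,"dz":20,"roll":0,"jaw":0.1},
    {"dx":0,"dy":0,"dz":20,"roll":0,"jaw":0.1},
    {"dx":0,"dy":0,"dz":0,"roll":0,"jaw":0.1}
  ]
}}

```text
time_s: 11.35
ee_pos: [0.6573, 0.0842, 0.2834]
eef_rot: [-3.142, 0.007, 0.075]
force: [-0.3, -0.4, -0.8]
grip_width: 0.0423
grip_force: 0.0
```

```bash
python3 - <<'E'
from h import *
c=snap('wrist');save(c,'pics/j.png',s=1.25)
o=get_obs();print(o['time_s'],o['ee_pos'],o['eef_rot'],o['grip_width'],o['force'])
print(proj(c,[[.658,.085,.260],[.658,.085,.272]])*1.25)
E
```

```text
11.4 [0.65749103 0.08421449 0.28617368] [-3.14155762  0.00410896  0.07476527] 0.04218876565594975 [-0.05864495 -0.12612848  0.02087768]
[[397.43802826 277.99028827]
 [397.36358473 285.01634328]]
```

View pics/j.png

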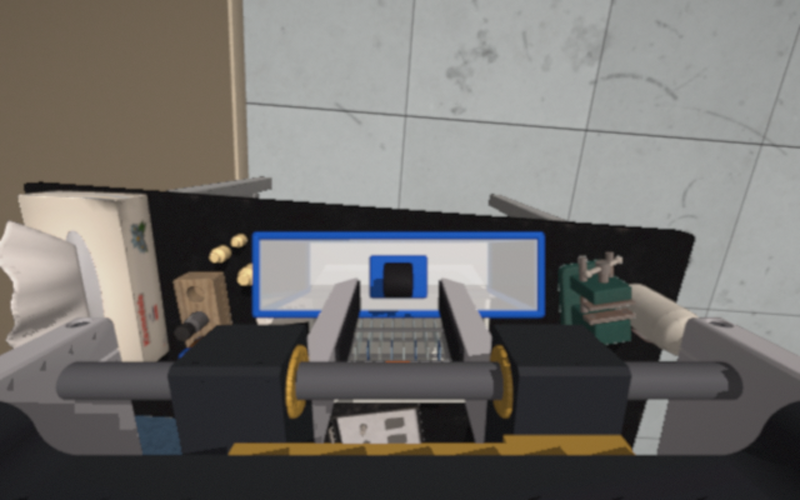

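The grip is at (398,280), between the fingers and where predicted, so I'm descending and pinching it.

Call:
{"fn": "send_rows", "kwargs": {
  "rows": [
    {"dx":0,"dy":0,"dz":15,"roll":0,"jaw":0.1},
    {"dx":0,"dy":0,"dz":15,"roll":0,"jaw":0.1},
    {"dx":0,"dy":0,"dz":11,"roll":0,"jaw":0.1},
    {"dx":0,"dy":0,"dz":0,"roll":0,"jaw":0.1},
    {"dx":0,"dy":0,"dz":0,"roll":0,"jaw":1},
    {"dx":0,"dy":0,"dz":0,"roll":0,"jaw":1},
    {"dx":0,"dy":0,"dz":0,"roll":0,"jaw":1},
    {"dx":0,"dy":0,"dz":0,"roll":0,"jaw":1},
    {"dx":0,"dy":0,"dz":0,"roll":0,"jaw":1},
    {"dx":0,"dy":0,"dz":0,"roll":0,"jaw":1}
  ],
  "force": 15
}}

```text
time_s: 12.23
ee_pos: [0.6583, 0.085, 0.2481]
eef_rot: [-3.141, -0.002, 0.073]
force: [1.6, 5.3, 3.7]
grip_width: 0.0178
grip_force: 15.0
```

```bash
python3 - <<'E'
from h import *
o=get_obs();print(o['time_s'],o['ee_pos'],o['eef_rot'],o['grip_width'],o['grip_force'],o['force'])
e=o['ee_pos'];th0=1.82
f=lambda t:np.array([-.168*np.cos(t)+.03*np.sin(t),.168*np.sin(t)+.03*np.cos(t)])*1000
ths=np.r_[np.linspace(th0,.35,22),np.linspace(.35,0,8)[1:]]
p=np.array([f(t) for t in ths]);d=np.diff(p,axis=0)
for t,x in zip(ths[1:],d):print(round(t,3),'dx %.1f dz %.1f'%(x[0],-x[1]))
E
```

```text
12.2333 [0.6582602  0.08498805 0.24808498] [-3.14061017e+00 -1.74594351e-03  7.32884436e-02] 0.017765385138874722 14.999537765979767 [1.63108751 5.28939677 3.74850281]
1.75 dx -11.0 dz -4.6
1.68 dx -11.3 dz -3.8
1.61 dx -11.6 dz -3.0
1.54 dx -11.7 dz -2.1
1.47 dx -11.9 dz -1.3
1.4 dx -11.9 dz -0.5
1.33 dx -11.9 dz 0.3
1.26 dx -11.9 dz 1.2
1.19 dx -11.8 dz 2.0
1.12 dx -11.6 dz 2.8
1.05 dx -11.4 dz 3.6
0.98 dx -11.1 dz 4.4
0.91 dx -10.8 dz 5.2
0.84 dx -10.4 dz 5.9
0.77 dx -9.9 dz 6.6
0.7 dx -9.4 dz 7.3
0.63 dx -8.9 dz 8.0
0.56 dx -8.3 dz 8.6
0.49 dx -7.7 dz 9.1
0.42 dx -7.1 dz 9.6
0.35 dx -6.4 dz 10.1
0.3 dx -4.1 dz 7.5
0.25 dx -3.7 dz 7.7
0.2 dx -3.3 dz 7.9
0.15 dx -2.9 dz 8.0
0.1 dx -2.5 dz 8.1
0.05 dx -2.1 dz 8.3
0.0 dx -1.7 dz 8.4
```

Call:
{"fn": "send_rows", "kwargs": {
  "rows": [
    {"dx":-11,"dy":0,"dz":-4.6,"roll":0,"jaw":1},
    {"dx":-11.3,"dy":0,"dz":-3.8,"roll":0,"jaw":1},
    {"dx":-11.6,"dy":0,"dz":-3,"roll":0,"jaw":1},
    {"dx":-11.7,"dy":0,"dz":-2.1,"roll":0,"jaw":1},
    {"dx":-11.9,"dy":0,"dz":-1.3,"roll":0,"jaw":1},
    {"dx":-11.9,"dy":0,"dz":-0.5,"roll":0,"jaw":1},
    {"dx":0,"dy":0,"dz":0,"roll":0,"jaw":1}
  ]
}}

```text
time_s: 12.82
ee_pos: [0.5877, 0.0796, 0.2632]
eef_rot: [-3.141, -0.001, 0.073]
force: [-0.6, 5.1, 0.1]
grip_width: 0.0181
grip_force: 15.0
```

Call:
{"fn": "send_rows", "kwargs": {
  "rows": [
    {"dx":-11.9,"dy":0,"dz":0.3,"roll":0,"jaw":1},
    {"dx":-11.9,"dy":0,"dz":1.2,"roll":0,"jaw":1},
    {"dx":-11.8,"dy":0,"dz":2,"roll":0,"jaw":1},
    {"dx":-11.6,"dy":0,"dz":2.8,"roll":0,"jaw":1},
    {"dx":-11.4,"dy":0,"dz":3.6,"roll":0,"jaw":1},
    {"dx":-11.1,"dy":0,"dz":4.4,"roll":0,"jaw":1},
    {"dx":-10.8,"dy":0,"dz":5.2,"roll":0,"jaw":1},
    {"dx":-10.4,"dy":0,"dz":5.9,"roll":0,"jaw":1},
    {"dx":0,"dy":0,"dz":0,"roll":0,"jaw":1}
  ]
}}

```text
time_s: 13.57
ee_pos: [0.4972, 0.0728, 0.2373]
eef_rot: [-3.141, 0.0, 0.073]
force: [-2.2, 4.2, 2.6]
grip_width: 0.0182
grip_force: 15.0
```

Call:
{"fn": "send_rows", "kwargs": {
  "rows": [
    {"dx":-9.9,"dy":0,"dz":6.6,"roll":0,"jaw":1},
    {"dx":-9.4,"dy":0,"dz":7.3,"roll":0,"jaw":1},
    {"dx":-8.9,"dy":0,"dz":8,"roll":0,"jaw":1},
    {"dx":-8.3,"dy":0,"dz":8.6,"roll":0,"jaw":1},
    {"dx":-7.7,"dy":0,"dz":9.1,"roll":0,"jaw":1},
    {"dx":-7.1,"dy":0,"dz":9.6,"roll":0,"jaw":1},
    {"dx":-6.4,"dy":0,"dz":10.1,"roll":0,"jaw":1},
    {"dx":0,"dy":0,"dz":0,"roll":0,"jaw":1}
  ]
}}

```text
time_s: 14.23
ee_pos: [0.4396, 0.0684, 0.1766]
eef_rot: [-3.142, 0.002, 0.073]
force: [-3.0, 2.7, -0.8]
grip_width: 0.0178
grip_force: 15.0
```

Call:
{"fn": "send_rows", "kwargs": {
  "rows": [
    {"dx":-4.1,"dy":0,"dz":7.5,"roll":0,"jaw":1},
    {"dx":-3.7,"dy":0,"dz":7.7,"roll":0,"jaw":1},
    {"dx":-3.3,"dy":0,"dz":7.9,"roll":0,"jaw":1},
    {"dx":-2.9,"dy":0,"dz":8,"roll":0,"jaw":1},
    {"dx":-2.5,"dy":0,"dz":8.1,"roll":0,"jaw":1},
    {"dx":-1.1,"dy":0,"dz":4.2,"roll":0,"jaw":1},
    {"dx":-1,"dy":0,"dz":4.1,"roll":0,"jaw":1},
    {"dx":0,"dy":0,"dz":0,"roll":0,"jaw":1}
  ]
}}

```text
time_s: 14.9
ee_pos: [0.4221, 0.0671, 0.1299]
eef_rot: [3.142, 0.001, 0.073]
force: [-3.4, 1.1, -1.2]
grip_width: 0.0178
grip_force: 15.0
```

Call:
{"fn": "send_rows", "kwargs": {
  "rows": [
    {"dx":-0.4,"dy":0,"dz":2,"roll":0,"jaw":1},
    {"dx":-0.4,"dy":0,"dz":2,"roll":0,"jaw":1},
    {"dx":-0.3,"dy":0,"dz":2,"roll":0,"jaw":1},
    {"dx":0,"dy":0,"dz":0,"roll":0,"jaw":1}
  ]
}}

```text
time_s: 15.23
ee_pos: [0.421, 0.067, 0.1243]
eef_rot: [3.142, 0.0, 0.073]
force: [-4.1, 1.8, -0.8]
grip_width: 0.0179
grip_force: 15.0
```

Call:
{"fn": "send_rows", "kwargs": {
  "rows": [
    {"dx":0,"dy":0,"dz":1.5,"roll":0,"jaw":1},
    {"dx":0,"dy":0,"dz":1.5,"roll":0,"jaw":1},
    {"dx":0,"dy":0,"dz":1,"roll":0,"jaw":1},
    {"dx":0,"dy":0,"dz":0,"roll":0,"jaw":1}
  ]
}}

```text
time_s: 15.57
ee_pos: [0.4206, 0.0669, 0.1202]
eef_rot: [3.141, 0.001, 0.073]
force: [-6.5, 1.3, 0.5]
grip_width: 0.018
grip_force: 15.0
```

Call:
{"fn": "send_rows", "kwargs": {
  "rows": [
    {"dx":-0.8,"dy":0,"dz":1,"roll":0,"jaw":1},
    {"dx":-0.5,"dy":0,"dz":1,"roll":0,"jaw":1},
    {"dx":0,"dy":0,"dz":0,"roll":0,"jaw":1},
    {"dx":0,"dy":0,"dz":0,"roll":0,"jaw":1}
  ]
}}

```text
time_s: 15.9
ee_pos: [0.4202, 0.0669, 0.1185]
eef_rot: [3.142, -0.001, 0.073]
force: [2.4, 2.3, -1.2]
grip_width: 0.0178
grip_force: 15.0
```

Call:
{"fn": "send_rows", "kwargs": {
  "rows": [
    {"dx":0,"dy":0,"dz":1,"roll":0,"jaw":1},
    {"dx":0,"dy":0,"dz":1,"roll":0,"jaw":1},
    {"dx":0,"dy":0,"dz":1,"roll":0,"jaw":1},
    {"dx":0,"dy":0,"dz":0,"roll":0,"jaw":1}
  ]
}}

```text
time_s: 16.23
ee_pos: [0.4195, 0.0669, 0.115]
eef_rot: [3.142, 0.0, 0.073]
force: [-0.6, 1.1, -1.7]
grip_width: 0.0175
grip_force: 15.0
```

```bash
python3 - <<'E'
from h import *
for n in('scene','side'):
    c=snap(n);P=cloud(c);f=c['frame'].astype(int)
    y=np.radians(4.2);Rz=np.array([[np.cos(y),-np.sin(y)],[np.sin(y),np.cos(y)]])
    L=(P[...,:2]-[.517,.074])@Rz;Z=P[...,2]
    blue=(c['z_map']>0)&(f[...,2]>120)&(f[...,0]<90)&(abs(L[...,0])<.085)&(abs(L[...,1])<.115)&(Z>.1)&(Z<.25)
    q=np.c_[L[blue],Z[blue]]
    for a,b in((-.08,-.06),(-.05,-.02),(-.02,.02),(.02,.05),(.06,.08)):
        m=(q[:,0]>a)&(q[:,0]<b);print(n,a,b,m.sum(),np.percentile(q[m,2],[5,50,95]).round(4) if m.any() else '')
E
```

```text
scene -0.08 -0.06 179 [0.1119 0.1552 0.1684]
scene -0.05 -0.02 64 [0.1115 0.1659 0.1689]
scene -0.02 0.02 74 [0.1098 0.1659 0.1684]
scene 0.02 0.05 78 [0.1105 0.1661 0.1682]
scene 0.06 0.08 195 [0.1279 0.1666 0.1682]
side -0.08 -0.06 40 [0.1125 0.1329 0.1499]
side -0.05 -0.02 0 
side -0.02 0.02 0 
side 0.02 0.05 0 
side 0.06 0.08 0
```

Call:
{"fn": "send_rows", "kwargs": {
  "rows": [
    {"dx":0,"dy":0,"dz":1,"roll":0,"jaw":1},
    {"dx":0,"dy":0,"dz":1,"roll":0,"jaw":1},
    {"dx":0,"dy":0,"dz":0,"roll":0,"jaw":1},
    {"dx":0,"dy":0,"dz":0,"roll":0,"jaw":1}
  ]
}}

```text
time_s: 16.67
ee_pos: [0.4194, 0.0669, 0.1134]
eef_rot: [3.141, 0.001, 0.073]
force: [-5.0, 0.6, 5.8]
grip_width: 0.0184
grip_force: 15.0
```

The stop is felt and the hood top is level front to back, so I'm letting go and rising.

Call:
{"fn": "send_rows", "kwargs": {
  "rows": [
    {"dx":0,"dy":0,"dz":0,"roll":0,"jaw":0.2},
    {"dx":0,"dy":0,"dz":0,"roll":0,"jaw":0.1},
    {"dx":0,"dy":0,"dz":0,"roll":0,"jaw":0.1},
    {"dx":0,"dy":0,"dz":0,"roll":0,"jaw":0.1},
    {"dx":0,"dy":0,"dz":0,"roll":0,"jaw":0.1},
    {"dx":0,"dy":0,"dz":-10,"roll":0,"jaw":0.1},
    {"dx":0,"dy":0,"dz":-25,"roll":0,"jaw":0.1},
    {"dx":0,"dy":0,"dz":-30,"roll":0,"jaw":0.1},
    {"dx":0,"dy":0,"dz":-30,"roll":0,"jaw":0.1},
    {"dx":0,"dy":0,"dz":-25,"roll":0,"jaw":0.1},
    {"dx":0,"dy":0,"dz":0,"roll":0,"jaw":0.1},
    {"dx":0,"dy":0,"dz":0,"roll":0,"jaw":0.1}
  ]
}}

```text
time_s: 17.67
ee_pos: [0.42, 0.0669, 0.2346]
eef_rot: [3.142, -0.003, 0.073]
force: [0.0, -0.0, -0.9]
grip_width: 0.0425
grip_force: 0.0
```

```bash
python3 - <<'E'
from h import *
c=snap('scene');P=cloud(c);f=c['frame'].astype(int)
y=np.radians(4.2);Rz=np.array([[np.cos(y),-np.sin(y)],[np.sin(y),np.cos(y)]])
L=(P[...,:2]-[.517,.074])@Rz;Z=P[...,2]
blue=(c['z_map']>0)&(f[...,2]>120)&(f[...,0]<90)&(abs(L[...,0])<.085)&(abs(L[...,1])<.115)&(Z>.1)&(Z<.25)
q=np.c_[L[blue],Z[blue]];t=q[q[:,2]>.16];print('hood tilt',-np.polyfit(t[:,0],t[:,2],1)[0],len(t))
org=(c['z_map']>0)&(f[...,0]>170)&(f[...,1]>50)&(f[...,1]<150)&(f[...,2]<100)&(abs(L[...,0])<.06)&(abs(L[...,1])<.06)
print('tab',org.sum(),np.median(L[org],0),np.percentile(Z[org],[5,50,95]) if org.any() else '')
o=get_obs();print(o['time_s'],o['ee_pos'],o['force'],o['grip_width'])
E
```

```text
hood tilt -0.0020888433851435585 535
tab 0 [nan nan] 
17.7167 [0.41949727 0.06690516 0.23335696] [-0.67060548 -0.08061633 -0.82700424] 0.04252895550892005
  return _methods._mean(a, axis=axis, dtype=dtype,
  ret = um.true_divide(
```

The hood is level (tilt about 0.002 rad) and the gripper is clear of everything. The rack can't be measured through the hood, but it was seated when released and nothing has touched it since.

```bash
python3 -c "
from station import *
print(hand_in())"
```

```text
the job is handed in; nothing more can be done
None
```

The job is handed in, with no verdict returned: the rack was seated in both hooks before I let go, and the hood is down on its stop (about 0.002 rad tilt) and released; I couldn't re-measure the rack through the closed hood.

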